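# Load a slide carrier into a sprung stage clip

## Robot

A 6-joint arm with a two-finger parallel gripper is mounted at the origin on the work surface. World frame = base frame: x ahead of the robot, y to its left, z up, the work surface at z = 0. Lengths are in m, angles in rad, forces in N, time in s.
With the tool pointing down it reaches from about 0.35 to 0.95 m from the base axis. Payload 17.4 kg.
Tool frame: the origin (TCP) lies on the mounting face of the last link; the fingertips stand 186 mm ahead of it and the grasp point (between the pads) lies 167 mm ahead of it; z points along the fingers, y is the line along which they close (so a half turn about z gives the same grasp; the last joint's range is limited). The gripper opens to 93 mm and grips with 3 to 60 N. Pads are 15 mm wide; open, the fingers measure 128 mm over their backs; the gripper's body (75 mm by 188 mm) begins 65 mm behind the grasp point.
Start: joints at [-0.038, 0.116, 1.442, -0, 1.584, -0.038], TCP at [0.675, -0, 0.405] pointing down, gripper open.
Joint ranges: [-2.83, 2.83], [-0.83, 2.19], [0.07, 2.5], [-1.14, 4.28], [0.01, 3], [-2.97, 2.97]. Speed limits (rad/s): [1.89, 1.89, 2.22, 3.14, 3.14, 3.14].

## Interface

Orientations are given as a unit quaternion [w, x, y, z].
In Python, from bench import r gives the robot as it stands. The module is installed in compiled form; this text tells all that it offers.
- The arm moves only by the tool play_rows, never from a script. Its argument "plan" is a list of rows, each an object with "dp": the shift along the tool's x, y, z in cm, a list of three; "yaw": the turn about the tool's z in rad; "gripper": the opening, from 0 (shut) to 1 (fully open). A call has 1 to 8 rows; each row is the pose to reach, as a shift and turn from the pose commanded when the call began, along the tool's axes at that moment; what a row does not reach only later rows make up. A row lasts 1/12 s, in which the tool goes at most 41.7 mm and 7.16 degrees, less where a joint would pass 70% of its speed; a pose out of reach is approached as far as the arm can. A call with a gripper value outside its range is refused whole. The fingers move at their own pace and stop on an object; the grip force is fixed at half the most. Time passes only in rows, so rows that repeat a pose let the fingers close. It gives the time, the measured TCP pose, the force, the opening and the grip force at its end, in the units of the state.
- r.observe(): the state, without advancing time (a new reading comes with each control period).
- r.read_camera(name): name is "scene" or "side" or "wrist"; returns (picture, depth): 384x512x3 uint8, red, green, blue; 384x512 float32, m along the optical axis (not along the pixel's ray), 0 where there is no reading.
- r.camera_params(name): a dict with "intrinsics" (3x3 intrinsics, pixels), "eye" and "rotation" of the camera in the world; the wrist camera has in their place "tool_from_camera" (4x4, takes a point from camera to tool coordinates, whose origin is the TCP and whose axes are the flange's). Camera axes: x right, y down, z forward; pixel columns grow to the right and rows downward; lengths in m; the calibration is good to about 2 mm. A picture is of the moment at which its call begins: read the wrist's pose just before it. camera_params takes no time and is no camera call.
- r.close_job(): hands the job in; it is judged then, once.
The state is a dict: "time_s": time; "joints": joint angles; "dq": joint speeds; "joint_torque": joint torques, N m; "ee_pos": TCP position; "tool_rot": TCP orientation; "force": force on the tool from outside, world axes, zero at the start; "torque": the same for the moment, N m; "grip_width": finger opening in m; "grip_force": force on a finger pad.
Only numpy, scipy, OpenCV 4.12 (cv2) and the standard library are available. Lean on these libraries where they do the work, as an engineer would, in place of code of your own. Each camera call takes 0.05 s, during which the arm holds its last target. There are 200 camera calls.

## Task

Load the long slide carrier into the slide stage: draw the sprung curved arm back with the carrier's end, lay the carrier flat on the stage with its other end against the middle of the low fixed edge, square to it, and let go so that the arm holds it there. Leave the short carrier where it lies.

Things in the scene. Friction and masses are not known exactly. Their poses are not given: they have to be found in the camera images.
- long_carrier_mid (a point): Centre, half-way up, of the long slide carrier: rigid white plastic slab 80 mm long (its x axis) x 34 wide (y) x 8 thick (z, up), 45 g, rectangular glass window in its top, lying flat and loose on the table (height 0). Either end may go to the fixed edge. Grip across the 34 mm width.
- stage: Fixed stage plate, 180 x 200 (all in mm), dark top 20 mm above the table. Origin on the table; z up; x points from sprung arm to fixed edge. Edge: aluminium bar along y, 70 mm long centred on y=0, 5 mm above the stage top, holding face at x=+50 (bar to +58). Loaded carrier lies along x, centre x=+10, y=0, z=+24. A carrier held with its underside 10 mm above the top clears the edge and still meets the nose.
- clip_arm (a joint): Curved steel arm: 0 at rest, grows to 0.5 rad as its nose is drawn to stage -x. Nose: white upright cylinder, 14 mm dia, 1 to 29 mm above stage top, centred x=-25, y=0 at rest (68 mm free to the edge). Pivot post x=-45, y=+72, 18 mm dia, 20 high; 8 mm rod bows to x=-70. Nose moves 7.4 mm per 0.1 rad, pushes to +x with 0.7 N at rest, 2 N loaded (0.16 rad), 4 N at 0.4; springs back.
- short_carrier_mid (a point): Centre, half-way up, of the short slide carrier, the wrong one: similar white slab only 52 mm long (x) x 34 wide (y) x 8 thick, round window, lying flat on the table near the long one; the two change places from start to start.
Things that resemble listed ones, but are neither listed nor needed, are in the scene too. Leave any pink or yellow look-alike of the part that bears long_carrier_mid alone.

How it is judged:
On the way:
1. the sprung arm has been drawn back (by more than 0.13 rad, about 10 mm at its nose) (value of joint clip_arm above 0.13 rad), for 0.1 s.
At the end, for the whole second after the job is handed in: Long carrier flat (under 0.1 rad) and still on the stage (centre z 24 +- 4 mm), its end at the fixed edge (centre at stage x 2 to 16 mm, y within 15 mm), square within 10 degrees, the arm pressing on it (joint 0.06 to 0.3 rad); short carrier within 20 mm of its start (x of long_carrier_mid in the frame of stage between 0.002 and 0.016 m and y of long_carrier_mid in the frame of stage between -0.015 and 0.015 m and z of long_carrier_mid in the frame of stage between 0.02 and 0.028 m and angle between the x axis of long_carrier_mid and the x axis of stage, either way round below 0.175 rad and angle between long_carrier_mid's own z axis and vertical below 0.1 rad and value of joint clip_arm between 0.06 and 0.3 rad and linear speed of long_carrier below 0.02 m/s and distance of short_carrier_mid from where it was at the start of the episode below 0.02 m); the robot touches nothing.
It fails at once if the short carrier is moved by more than 20 mm (distance of short_carrier_mid from where it was at the start of the episode above 0.02 m).
It also fails if it takes over 37 s, if anything falls off the work surface, if the arm or the gripper's body presses on something with over 40 N, if the wrist force passes 120 N, or if a joint passes its speed limit or range.

## Working session

There is one attempt and no reset: what is moved stays moved. The work goes in short steps, Python scripts to look and compute and a tool call to move; the robot and the scene stay as the last step left them, time stands still between calls to the robot, and variables do not carry over. Pictures are saved under pics/ and viewed, at most 10 in all, crops included, and the job is handed in when it is done.

Besides the shell and the picture viewer there is one more tool, called after "Request:" as name([rows], argument=value, ...), one row to a line, values as JSON. play_rows: Moves the arm, as the interface text tells. Its arguments: {"type":"object","properties":{"plan":{"type":"array"}},"required":["plan"]}

```bash
mkdir -p pics; cat > h.py <<'E'
import numpy as np, cv2
from bench import r
def save(n,f):
    p,d=r.read_camera(n); cv2.imwrite('pics/'+f+'.png',p[:,:,::-1]); np.save('pics/'+f+'_d.npy',d); return p,d
def pose(n):
    c=r.camera_params(n); K=np.array(c['intrinsics'])
    if 'eye' in c: return K,np.array(c['rotation']),np.array(c['eye'])
    from scipy.spatial.transform import Rotation as R
    s=r.observe(); q=s['tool_rot']; Rt=R.from_quat([q[1],q[2],q[3],q[0]]).as_matrix()
    T=np.array(c['tool_from_camera']); return K,Rt@T[:3,:3],Rt@T[:3,3]+np.array(s['ee_pos'])
def plane(P,uv,z):
    K,Rm,e=P; uv=np.atleast_2d(uv).astype(float)
    d=(Rm@np.linalg.inv(K)@np.c_[uv,np.ones(len(uv))].T).T
    return e+d*((z-e[2])/d[:,2])[:,None]
E
python3 - <<'E'
from h import *
s=r.observe();print(s)
a=[]
for n in('scene','side','wrist'):
    P=pose(n);p,d=save(n,n+'0');a.append(p);print(n,P[2],P[1].round(3).tolist())
cv2.imwrite('pics/two.png',cv2.resize(np.hstack([a[0],a[2]])[:,:,::-1],(800,300)))
E
```

```text
{'time_s': 0.0, 'joints': array([-3.77893496e-02,  1.16464294e-01,  1.44227621e+00,  3.20112958e-05,
        1.58396866e+00, -3.78190376e-02]), 'dq': array([ 1.47924102e-03,  5.50086276e-04,  1.33668983e-03, -1.08405332e-03,
        1.29317072e-03,  8.82683214e-05]), 'joint_torque': array([-2.39607485e-03, -7.21266031e+01, -6.22611737e+01,  7.77577632e-02,
        2.38535833e-02, -2.17692599e-05]), 'ee_pos': array([6.75006101e-01, 1.75155977e-06, 4.04012888e-01]), 'tool_rot': array([-4.20263744e-04,  7.07096032e-01,  7.07117310e-01, -3.67807364e-04]), 'force': array([ 0.06252491,  0.106201  , -0.4038444 ]), 'torque': array([-0.03240761,  0.02576821,  0.00694677]), 'grip_force': 0.0, 'grip_width': 0.09305137549329895}
scene [ 0.97708688 -0.45648229  0.76710752] [-0.353, 0.865, 0.329, -0.138]
side [0.06710806 0.4841848  0.46204615] [0.176, -0.338, 0.819, -0.429]
wrist [0.67496178 0.07190291 0.38266569] [[1.0, 0.0, -0.0], [0.0, -0.966, -0.259], [-0.0, 0.259, -0.966]]
```

View pics/scene0.png

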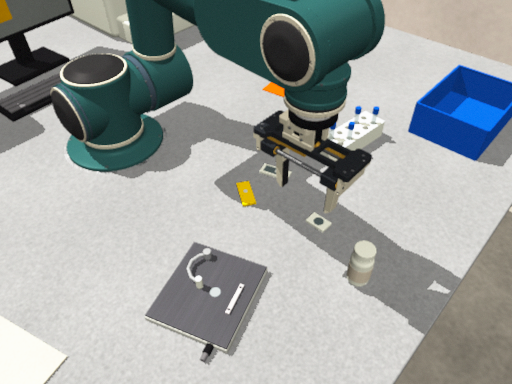

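View pics/wrist0.png

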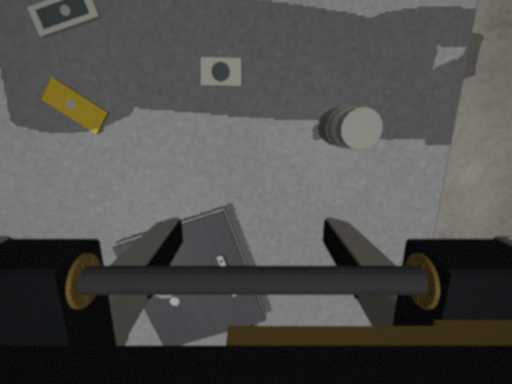

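The scene view shows the stage (about 208,295), with the nose at (199,283), pivot at (207,250) and bar at (235,298). The wrist view shows the long carrier with a rectangular window at (63,12), the short one with a round window at (220,70), and the yellow look-alike at (75,105).

```bash
python3 - <<'E'
from h import *
# carriers in wrist
P=pose('wrist');p=cv2.imread('pics/wrist0.png');hsv=cv2.cvtColor(p,cv2.COLOR_BGR2HSV)
print('px',p[70,205],p[70,190],p[14,35],p[30,20],p[10,140])
for x0,x1,y0,y1 in((20,110,0,45),(190,255,45,100)):
    g=p[y0:y1,x0:x1].min(2); t,m=cv2.threshold(cv2.GaussianBlur(g,(3,3),0),0,255,cv2.THRESH_OTSU)
    m=cv2.morphologyEx(m,cv2.MORPH_OPEN,np.ones((2,2)))
    c=max(cv2.findContours(m,0,2)[0],key=cv2.contourArea)
    uv=c[:,0]+[x0,y0]; w=plane(P,uv,.008)[:,:2]; rr=cv2.minAreaRect((w*1000).astype(np.float32)); print(t,uv.min(0),uv.max(0),rr)
# stage in scene
P=pose('scene');p=cv2.imread('pics/scene0.png')
m=np.zeros(p.shape[:2],np.uint8);s=p[235:350,140:275];m[235:350,140:275]=(s.max(2)<95)*255
m=cv2.morphologyEx(m,cv2.MORPH_CLOSE,np.ones((15,15)));m=cv2.morphologyEx(m,cv2.MORPH_OPEN,np.ones((13,13)))
c=max(cv2.findContours(m,0,2)[0],key=cv2.contourArea);w=plane(P,c[:,0],.02)[:,:2]
print('stage',cv2.minAreaRect((w*1000).astype(np.float32)))
m2=np.zeros_like(m);m2[235:350,140:275]=(s.min(2)>140)*255
n,l,st,ce=cv2.connectedComponentsWithStats(m2)
for i in range(1,n):
    if st[i,4]>15:
        uv=np.argwhere(l==i)[:,::-1]; print(st[i],ce[i],plane(P,ce[i],.025)[0].round(4),plane(P,ce[i],.049)[0].round(4),(cv2.minAreaRect((plane(P,uv,.025)[:,:2]*1000).astype(np.float32))))
cv2.imwrite('pics/st.png',cv2.resize(np.hstack([p[235:365,140:280],cv2.cvtColor(m,8)[235:365,140:280]]),None,fx=2.8,fy=2.8,interpolation=2))
E
```

```text
px [127 135 133] [83 83 82] [113 120 118] [76 76 76] [82 82 80]
89.0 [28  0] [98 36] ((444.1082763671875, 197.1725616455078), (80.86093139648438, 35.17237854003906), 16.481552124023438)
101.0 [201  58] [241  86] ((634.3870849609375, 128.83572387695312), (52.13356018066406, 33.281150817871094), 0.014896446838974953)Traceback (most recent call last):
  File "<stdin>", line 14, in <module>
ValueError: max() iterable argument is empty
```

```bash
cat > st.py <<'E'
from h import *
P=pose('scene');p=cv2.imread('pics/scene0.png')
print(p[300,200],p[260,230],p[320,210],p[360,230])
m=np.zeros(p.shape[:2],np.uint8);s=p[235:350,140:275];m[235:350,140:275]=(s.max(2)<110)*255
m=cv2.morphologyEx(m,cv2.MORPH_OPEN,np.ones((3,3)))
m=cv2.morphologyEx(m,cv2.MORPH_OPEN,np.ones((9,9)))
c=cv2.convexHull(max(cv2.findContours(m,0,2)[0],key=cv2.contourArea));w=plane(P,c[:,0],.02)[:,:2]
print('stage',cv2.minAreaRect((w*1000).astype(np.float32)))
m2=np.zeros_like(m);m2[235:350,140:275]=(s.min(2)>150)*255
n,l,st,ce=cv2.connectedComponentsWithStats(m2)
for i in range(1,n):
    if 15<st[i,4]<400:
        uv=np.argwhere(l==i)[:,::-1]; print(st[i],ce[i].round(1),plane(P,ce[i],.025)[0].round(4),plane(P,ce[i],.049)[0].round(4),(cv2.minAreaRect((plane(P,uv,.025)[:,:2]*1000).astype(np.float32))))
cv2.imwrite('pics/st.png',cv2.resize(np.hstack([p[235:365,140:280],cv2.cvtColor(m,8)[235:365,140:280]]),None,fx=2.8,fy=2.8,interpolation=2))
E
python3 st.py
```

```text
[118 113 116] [120 113 113] [117 114 114] [209 213 214]Traceback (most recent call last):
  File "st.py", line 7, in <module>
    c=cv2.convexHull(max(cv2.findContours(m,0,2)[0],key=cv2.contourArea));w=plane(P,c[:,0],.02)[:,:2]
                     ~~~^^^^^^^^^^^^^^^^^^^^^^^^^^^^^^^^^^^^^^^^^^^^^^^^
ValueError: max() iterable argument is empty
```

```bash
sed -i 's/max(2)<110/max(2)<150/; s/min(2)>150/min(2)>225/' st.py; python3 st.py
```

```text
[118 113 116] [120 113 113] [117 114 114] [209 213 214]Traceback (most recent call last):
  File "st.py", line 7, in <module>
    c=cv2.convexHull(max(cv2.findContours(m,0,2)[0],key=cv2.contourArea));w=plane(P,c[:,0],.02)[:,:2]
                                                                            ~~~~~^^^^^^^^^^^^^^
  File "h.py", line 13, in plane
    d=(Rm@np.linalg.inv(K)@np.c_[uv,np.ones(len(uv))].T).T
       ~~^~~~~~~~~~~~~~~~~
ValueError: matmul: Input operand 1 has a mismatch in its core dimension 0, with gufunc signature (n?,k),(k,m?)->(n?,m?) (size 3 is different from 4)
```

```bash
sed -i "s/    if 'eye' in c: .*//; s/    from scipy.*/    from scipy.spatial.transform import Rotation as R\n    if 'eye' in c: q=c['rotation']; return K,R.from_quat([q[1],q[2],q[3],q[0]]).as_matrix(),np.array(c['eye'])/" h.py; python3 st.py
```

```text
[118 113 116] [120 113 113] [117 114 114] [209 213 214]
stage ((584.0511474609375, -178.30978393554688), (180.00869750976562, 198.07423400878906), 19.560157775878906)
[187 268  15  14  55] [194.7 276.5] [ 0.5398 -0.1761  0.025 ] [ 0.5539 -0.1851  0.049 ] ((533.4585571289062, -176.3051300048828), (42.093605041503906, 13.980862617492676), 5.41274356842041)
[228 287  14  22  89] [234.2 297.9] [ 0.6361 -0.1579  0.025 ] [ 0.6471 -0.1676  0.049 ] ((635.5145874023438, -156.92486572265625), (7.4058027267456055, 49.28469467163086), 19.945228576660156)
[211 288   9   8  51] [214.9 291.6] [ 0.5973 -0.1734  0.025 ] [ 0.6095 -0.1826  0.049 ] ((597.108154296875, -173.2572021484375), (14.201987266540527, 16.426393508911133), 2.9676530361175537)
```

View pics/st.png

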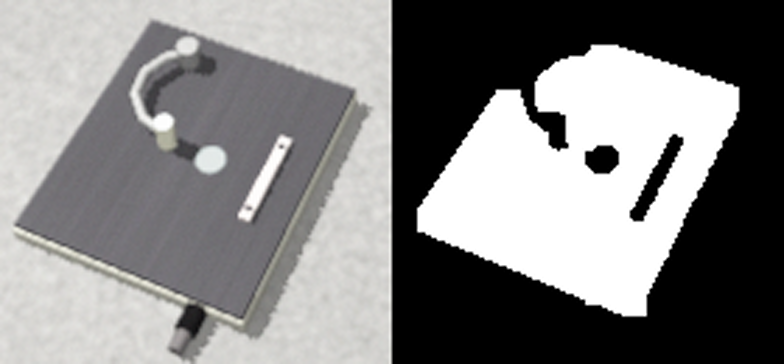

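Everything checks out: the long carrier is at (444,197) mm at 16.5° (81x35), and the stage at (584,-178) mm at 19.6° (180x198). Next I move above the carrier.

Request:
play_rows([
  {"dp": [19.7,-23.1,9],"yaw": 1.283,"gripper": 0.7},
  {"dp": [19.7,-23.1,9],"yaw": 1.283,"gripper": 0.7},
  {"dp": [19.7,-23.1,9],"yaw": 1.283,"gripper": 0.7},
  {"dp": [19.7,-23.1,9],"yaw": 1.283,"gripper": 0.7},
  {"dp": [19.7,-23.1,9],"yaw": 1.283,"gripper": 0.7},
  {"dp": [19.7,-23.1,9],"yaw": 1.283,"gripper": 0.7},
  {"dp": [19.7,-23.1,9],"yaw": 1.283,"gripper": 0.7},
  {"dp": [19.7,-23.1,9],"yaw": 1.283,"gripper": 0.7},
])

```text
time_s: 0.82
ee_pos: [0.4416, 0.1983, 0.3136]
tool_rot: [-0.0, 0.959, 0.282, -0.0]
force: [0.3, 0.1, 0.4]
grip_width: 0.0651
grip_force: 0.0
```

Request:
play_rows([
  {"dp": [0,0,0],"yaw": 0.25,"gripper": 0.7},
  {"dp": [0,0,0],"yaw": 0.25,"gripper": 0.7},
  {"dp": [0,0,0],"yaw": 0.25,"gripper": 0.7},
  {"dp": [0,0,0],"yaw": 0.25,"gripper": 0.7},
])

```text
time_s: 1.15
ee_pos: [0.444, 0.197, 0.3147]
tool_rot: [-0.0, 0.986, 0.165, -0.0]
force: [0.4, 0.3, 0.4]
grip_width: 0.0651
grip_force: 0.0
```

```bash
cat > w.py <<'E'
from h import *
import sys
f=sys.argv[1]
s=r.observe();P=pose('wrist');p,d=save('wrist',f)
q=s['tool_rot'];ya=np.degrees(2*np.arctan2(q[2],q[1]))-90
print(s['ee_pos'].round(4),'tool y deg',ya.round(2))
z=float(sys.argv[2])
g=cv2.GaussianBlur(p.min(2),(3,3),0)
for t in (110,130,150):
    m=(g>t).astype(np.uint8)
    for c in cv2.findContours(m,0,2)[0]:
        w=plane(P,c[:,0],z)[:,:2]*1000; rr=cv2.minAreaRect(w.astype(np.float32))
        if 65<max(rr[1])<95 and 25<min(rr[1])<45: print(t,c[:,0].min(0),c[:,0].max(0),rr)
E
python3 w.py w1 .008
```

```text
[0.444  0.197  0.3147] tool y deg -70.99
110 [235 151] [268 221] ((442.68951416015625, 198.36422729492188), (79.29788208007812, 33.29825210571289), 16.386375427246094)
130 [432 179] [481 238] ((490.7934265136719, -21.149330139160156), (86.24634552001953, 29.18549346923828), 60.24488830566406)
```

View pics/w1.png

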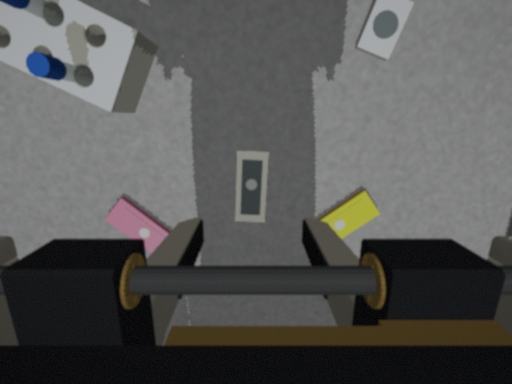

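The carrier is at (251,187), between the open fingers, and pink and yellow look-alikes sit well to either side. The second measurement agrees with the first. I descend and grip.

Request:
play_rows([
  {"dp": [-0.1,-0.2,4],"yaw": 0.045,"gripper": 0.7},
  {"dp": [-0.1,-0.2,8],"yaw": 0.045,"gripper": 0.7},
  {"dp": [-0.1,-0.2,10.5],"yaw": 0.045,"gripper": 0.7},
  {"dp": [-0.1,-0.2,12],"yaw": 0.045,"gripper": 0.7},
  {"dp": [-0.1,-0.2,12.6],"yaw": 0.045,"gripper": 0.7},
  {"dp": [-0.1,-0.2,12.6],"yaw": 0.045,"gripper": 0.7},
  {"dp": [-0.1,-0.2,12.6],"yaw": 0.045,"gripper": 0.7},
])

```text
time_s: 1.78
ee_pos: [0.4428, 0.1985, 0.1892]
tool_rot: [-0.0, 0.99, 0.142, 0.0]
force: [-0.0, 0.2, 0.3]
grip_width: 0.0649
grip_force: 0.0
```

Request:
play_rows([
  {"dp": [0,0,0],"yaw": 0,"gripper": 0.2},
  {"dp": [0,0,0],"yaw": 0,"gripper": 0.2},
  {"dp": [0,0,0],"yaw": 0,"gripper": 0.2},
  {"dp": [0,0,0],"yaw": 0,"gripper": 0.2},
  {"dp": [0,0,0],"yaw": 0,"gripper": 0.2},
  {"dp": [0,0,0],"yaw": 0,"gripper": 0.2},
])

```text
time_s: 2.28
ee_pos: [0.4424, 0.1986, 0.1889]
tool_rot: [-0.0, 0.99, 0.141, 0.0]
force: [0.7, 0.1, 1.0]
grip_width: 0.0332
grip_force: 30.0
```

Request:
play_rows([
  {"dp": [0,0,-3],"yaw": 0,"gripper": 0.2},
  {"dp": [0,0,-7],"yaw": 0,"gripper": 0.2},
  {"dp": [0.5,3,-10],"yaw": -0.03,"gripper": 0.2},
  {"dp": [1,7,-10],"yaw": -0.058,"gripper": 0.2},
  {"dp": [1.6,11,-10],"yaw": -0.058,"gripper": 0.2},
  {"dp": [2.2,15,-10],"yaw": -0.058,"gripper": 0.2},
  {"dp": [2.8,19,-10],"yaw": -0.058,"gripper": 0.2},
  {"dp": [3.4,23,-10],"yaw": -0.058,"gripper": 0.2},
])

```text
time_s: 2.95
ee_pos: [0.5396, -0.0148, 0.2889]
tool_rot: [0.0, 0.986, 0.17, 0.0]
force: [0.5, 0.8, -0.2]
grip_width: 0.0335
grip_force: 30.0
```

```bash
python3 - <<'E'
from h import *
s=r.observe();q=s['tool_rot'];a=2*np.arctan2(q[2],q[1]);print(s['ee_pos'],np.degrees(a),s['grip_force'],s['dq'].round(2))
t=np.radians(19.56);w=np.array([584,-178.3])+30*np.array([np.cos(t),np.sin(t)])
d=w-s['ee_pos'][:2]*1000;print(d@[np.cos(a),np.sin(a)],d@[np.sin(a),-np.cos(a)])
E
```

```text
[ 0.53957008 -0.01483885  0.2889253 ] 19.528953645443064 29.99991774559021 [-0.81  0.47 -0.42  0.   -0.05 -0.8 ]
17.231665943176303 168.8935897815159
```

Request:
play_rows([
  {"dp": [0.4,4,0],"yaw": 0,"gripper": 0.2},
  {"dp": [0.8,8,0],"yaw": 0,"gripper": 0.2},
  {"dp": [1.2,12,0],"yaw": 0,"gripper": 0.2},
  {"dp": [1.5,15,0],"yaw": 0,"gripper": 0.2},
  {"dp": [1.7,17.1,0],"yaw": 0,"gripper": 0.2},
  {"dp": [1.7,17.1,0],"yaw": 0,"gripper": 0.2},
  {"dp": [1.7,17.1,0],"yaw": 0,"gripper": 0.2},
])

```text
time_s: 3.53
ee_pos: [0.6125, -0.1692, 0.2882]
tool_rot: [-0.0, 0.986, 0.169, -0.0]
force: [0.2, 0.4, -1.0]
grip_width: 0.0331
grip_force: 30.0
```

```bash
cat > l.py <<'E'
from h import *
import sys
s=r.observe();q=s['tool_rot'];a=2*np.arctan2(q[2],q[1]);t=np.radians(19.56);c,n=np.cos(t),np.sin(t)
d=s['ee_pos'][:2]*1000-[584,-178.3]
print('local',d@[c,n],d@[-n,c],'z',s['ee_pos'][2],'yaw',np.degrees(a))
if len(sys.argv)>1:
    w,_=save('wrist',sys.argv[1]+'w');p,_=save('scene',sys.argv[1]+'s')
    cv2.imwrite('pics/'+sys.argv[1]+'.png',np.hstack([cv2.resize(w,(400,300)),cv2.resize(p[205:355,110:310],(400,300))])[:,:,::-1])
E
python3 l.py a1
```

```text
local 29.932079892428142 -0.9418034371565955 z 0.28816189132108105 yaw 19.442369013408552
```

View pics/a1.png

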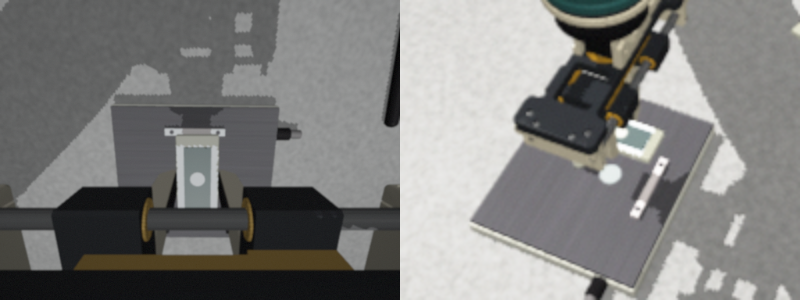

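The carrier (197,180) hangs square, lined up with the bar (195,132). One numeric check of the bar position follows, from the same picture.

```bash
python3 - <<'E'
from h import *
p=cv2.imread('pics/a1w.png');P=pose('wrist');zc=r.observe()['ee_pos'][2]-.181
t=np.radians(19.56);c,n=np.cos(t),np.sin(t);Q=np.array([[c,n],[-n,c]])
L=lambda uv,z:(plane(P,uv,z)[:,:2]*1000-[584,-178.3])@Q.T
g=p.min(2);m=np.zeros_like(g);m[155:179,200:300]=(g[155:179,200:300]>150)
for k in cv2.findContours(m,0,2)[0]:
    if len(k)>8: print('bar',k[:,0].min(0),k[:,0].max(0),cv2.minAreaRect(L(k[:,0],.025).astype(np.float32)))
for row in (200,225,245):
    xs=200+np.where(g[row,200:310]>150)[0]; print(row,xs.min(),xs.max(),L([[xs.min(),row],[xs.max(),row]],zc).round(1).tolist())
col=g[170:200,250];print(col.tolist())
for v in range(172,192): print(v,L([[250,v]],zc).round(1).tolist()) if v%4==0 else 0
E
```

```text
bar [273 176] [277 178] ((49.91511154174805, -19.962892532348633), (3.655250072479248, 1.8664040565490723), 89.98279571533203)
bar [269 165] [287 173] ((57.30883026123047, -22.570941925048828), (16.473291397094727, 7.350826740264893), 89.9845962524414)
bar [211 165] [233 173] ((57.323055267333984, 28.267704010009766), (20.119306564331055, 7.34971284866333), 89.98458862304688)
200 226 278 [[53.1, 17.0], [53.1, -15.0]]
225 227 277 [[36.6, 16.8], [36.6, -14.8]]
245 227 278 [[22.8, 17.1], [22.8, -15.8]]
[136, 126, 113, 119, 138, 147, 149, 149, 149, 150, 150, 150, 150, 150, 151, 160, 175, 175, 149, 120, 113, 114, 114, 114, 114, 116, 115, 115, 115, 116]
172 [[70.6, 2.2]]
176 [[68.2, 2.2]]
180 [[65.7, 2.2]]
184 [[63.2, 2.2]]
188 [[60.7, 2.2]]
```

The bar's centre reads about (+3,+3) mm from the plate estimate in both views, so I correct for that. I descend just beyond the nose to 10 mm above the stage, then draw back.

Request:
play_rows([
  {"dp": [0.6,-0.4,2],"yaw": 0,"gripper": 0.2},
  {"dp": [0.6,-0.4,4],"yaw": 0,"gripper": 0.2},
  {"dp": [0.6,-0.4,6],"yaw": 0,"gripper": 0.2},
  {"dp": [0.6,-0.4,6.9],"yaw": 0,"gripper": 0.2},
  {"dp": [0.6,-0.4,6.9],"yaw": 0,"gripper": 0.2},
  {"dp": [0.6,-0.4,6.9],"yaw": 0,"gripper": 0.2},
])

```text
time_s: 4.13
ee_pos: [0.6167, -0.162, 0.2203]
tool_rot: [-0.0, 0.985, 0.17, -0.0]
force: [0.4, -0.1, 0.4]
grip_width: 0.0332
grip_force: 30.0
```

Request:
play_rows([
  {"dp": [-0.5,0,0],"yaw": 0,"gripper": 0.2},
  {"dp": [-1.0,0,0],"yaw": 0,"gripper": 0.2},
  {"dp": [-1.5,0,0],"yaw": 0,"gripper": 0.2},
  {"dp": [-2.0,0,0],"yaw": 0,"gripper": 0.2},
  {"dp": [-2.4,0,0],"yaw": 0,"gripper": 0.2},
  {"dp": [-2.7,0,0],"yaw": 0,"gripper": 0.2},
  {"dp": [-2.7,0,0],"yaw": 0,"gripper": 0.2},
  {"dp": [-2.7,0,0],"yaw": 0,"gripper": 0.2},
])

```text
time_s: 4.8
ee_pos: [0.5912, -0.1717, 0.22]
tool_rot: [0.0, 0.986, 0.169, 0.0]
force: [2.5, -0.6, 0.7]
grip_width: 0.0335
grip_force: 30.0
```

```bash
python3 l.py a2; python3 -c "
from h import *
print(r.observe()['force'])"
```

```text
local 9.035074054593824 3.833318719158915 z 0.21998150823252768 yaw 19.50922006364895
[2.3796149  0.09393599 0.07756471]
```

View pics/a2.png

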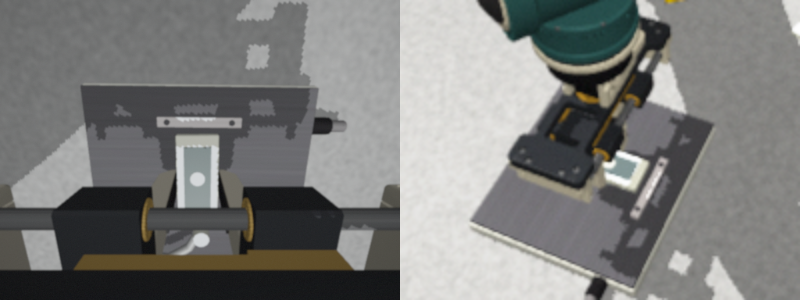

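The carrier is against the drawn nose (2.4 N, as expected for about 0.2 rad) and its front end (195,135) is clear of the bar (200,122). Lowering.

Request:
play_rows([
  {"dp": [0,0,0.3],"yaw": 0,"gripper": 0.2},
  {"dp": [0,0,0.6],"yaw": 0,"gripper": 0.2},
  {"dp": [0,0,0.8],"yaw": 0,"gripper": 0.2},
  {"dp": [0,0,1.0],"yaw": 0,"gripper": 0.2},
  {"dp": [0,0,1.05],"yaw": 0,"gripper": 0.2},
  {"dp": [0,0,1.05],"yaw": 0,"gripper": 0.2},
])

```text
time_s: 5.4
ee_pos: [0.5912, -0.1715, 0.209]
tool_rot: [-0.0, 0.986, 0.17, -0.0]
force: [2.1, 0.2, -0.9]
grip_width: 0.0337
grip_force: 30.0
```

```bash
python3 l.py a3
```

```text
local 9.102791506773348 3.9975680447806976 z 0.2089877714696833 yaw 19.524883845647906
```

View pics/a3.png

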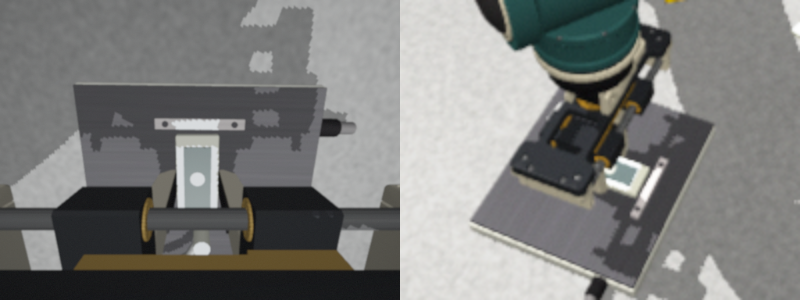

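The carrier is down with a gap of about 4 mm to the bar (rows 130 to 134) and no upward load. I ease it forward and then open.

Request:
play_rows([
  {"dp": [0.1,0,0],"yaw": 0,"gripper": 0.2},
  {"dp": [0.2,0,0],"yaw": 0,"gripper": 0.2},
  {"dp": [0.3,0,0],"yaw": 0,"gripper": 0.2},
  {"dp": [0.3,0,0],"yaw": 0,"gripper": 0.2},
])

```text
time_s: 5.83
ee_pos: [0.5942, -0.1705, 0.2092]
tool_rot: [-0.0, 0.986, 0.17, -0.0]
force: [1.4, 1.3, -1.1]
grip_width: 0.0334
grip_force: 30.0
```

Request:
play_rows([
  {"dp": [0,0,0],"yaw": 0,"gripper": 0.4},
  {"dp": [0,0,0],"yaw": 0,"gripper": 0.5},
  {"dp": [0,0,0],"yaw": 0,"gripper": 0.6},
  {"dp": [0,0,0],"yaw": 0,"gripper": 0.6},
  {"dp": [0,0,0],"yaw": 0,"gripper": 0.6},
  {"dp": [0,0,0],"yaw": 0,"gripper": 0.6},
])

```text
time_s: 6.33
ee_pos: [0.5941, -0.1706, 0.2093]
tool_rot: [0.0, 0.986, 0.17, -0.0]
force: [-1.1, 0.3, -0.9]
grip_width: 0.0557
grip_force: 0.0
```

Request:
play_rows([
  {"dp": [0,0,-2],"yaw": 0,"gripper": 0.6},
  {"dp": [0,0,-5],"yaw": 0,"gripper": 0.6},
  {"dp": [0,0,-9],"yaw": 0,"gripper": 0.6},
  {"dp": [-2,0,-12],"yaw": 0,"gripper": 0.6},
  {"dp": [-4,0,-12],"yaw": 0,"gripper": 0.6},
  {"dp": [-6,0,-12],"yaw": 0,"gripper": 0.6},
  {"dp": [-6,0,-12],"yaw": 0,"gripper": 0.6},
  {"dp": [-6,0,-12],"yaw": 0,"gripper": 0.6},
])

```text
time_s: 7.0
ee_pos: [0.5371, -0.1908, 0.3296]
tool_rot: [0.0, 0.986, 0.169, 0.0]
force: [-0.3, -0.7, -0.0]
grip_width: 0.0562
grip_force: 0.0
```

```bash
python3 l.py a4; python3 - <<'E'
from h import *
p=cv2.imread('pics/a4w.png');P=pose('wrist')
t=np.radians(19.56);c,n=np.cos(t),np.sin(t);Q=np.array([[c,n],[-n,c]])
g=p.min(2)
for th in(135,150,165):
  for k in cv2.findContours((g>th).astype(np.uint8),0,2)[0]:
    w=plane(P,k[:,0],.028)[:,:2]*1000; L=((w-[584,-178.3])@Q.T).astype(np.float32); rr=cv2.minAreaRect(L)
    if 15<max(rr[1])<130 and abs(rr[0][0])<90 and abs(rr[0][1])<80: print(th,k[:,0].min(0),k[:,0].max(0),np.round(rr[0],1),np.round(rr[1],1),round(rr[2],1))
E
```

```text
local -48.43440193942399 3.899923179719032 z 0.32962483653956226 yaw 19.46911710544242
135 [175 172] [262 209] [-52.3  39.4] [39.1 92.9] 3.9
135 [220  79] [279 168] [17.4  6.8] [57.1 86.8] 90.0
150 [176 173] [261 208] [-52.   39.4] [37.2 90.9] 3.3
150 [221  79] [278 167] [17.9  6.7] [55.2 85.8] 90.0
165 [229  80] [278 167] [17.5  2.9] [47.5 84.9] 90.0
```

View pics/a4.png

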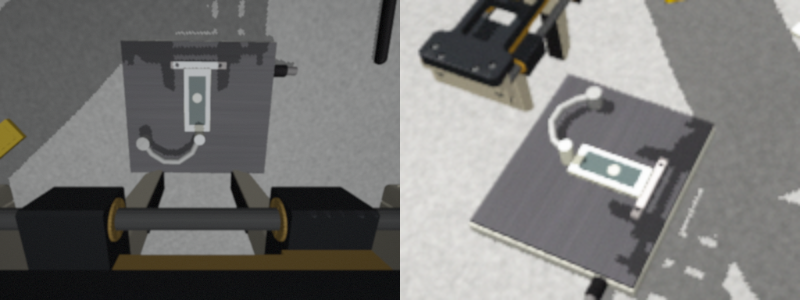

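The carrier (197,97) is square against the middle of the bar and the nose (200,138) is pressing on its other end. The gripper is clear, so I hand it in.

```bash
python3 -c "
from bench import r
print(r.close_job())"
```

```text
the job is handed in; nothing more can be done
None
```

I loaded the long carrier onto the stage and handed the job in at about 7 s. In the last pictures it lies flat and square against the middle of the fixed edge, with the sprung arm pressing on it and the gripper clear. I left the short carrier alone, and the hand-in gave no verdict.

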